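Hang the lantern bracket on the slotted patio rail

ROBOT

A 6-joint arm with a two-finger parallel gripper is mounted at the origin on the work surface. World frame = base frame: x ahead of the robot, y to its left, z up, the work surface at z = 0. Lengths are in m, angles in degrees, forces in N, time in s.
With the tool pointing down it reaches from about 0.3 to 0.75 m from the base axis. Payload 8.5 kg.
Tool frame: the origin (TCP) lies on the centre line of the jaws, within the pads' length; the fingertips stand 25 mm ahead of it and the grasp point (between the pads) lies 6 mm ahead of it; z points along the fingers, y is the line along which they close (so a half turn about z gives the same grasp; the last joint's range is limited). The gripper opens to 85 mm and grips with 20 to 120 N. Pads are 22 mm wide; open, the fingers measure 114 mm over their backs; the gripper's body (76 mm by 85 mm) begins 54 mm behind the grasp point. The pads swing forward as they close: fully open they stand 13 mm farther back than shut.
Start: joints at [-78.684, 21.807, 74.336, -0, 83.858, -12.336], TCP at [0.221, -0.504, 0.256] pointing down, gripper open.
Joint ranges: [-178.18, 178.18], [-50.72, 133.34], [12.68, 142.11], [-81.47, 261.47], [9.98, 163.14], [-165.26, 165.26]. Speed limits (degrees/s): [136.94, 136.94, 180, 180, 180, 180].

INTERFACE

Orientations are given as a 3x3 rotation matrix whose columns are the frame's x, y, z axes.
In Python, from rig import telemetry, optics, env gives the robot as it stands.
- The arm moves only by the tool send_rows, never from a script. Its argument "deltas" is a list that holds one entry, the list of rows, each a list of 7 numbers: the shift along the tool's x, y, z in m, then the turn, a rotation vector about the tool's x, y, z in rad, then the opening, from -1 (shut) to 1 (fully open), so that 0 is half open. In form: [[[x, y, z, ax, ay, az, grip], ...]]. A call has 1 to 12 rows; each row shifts and turns the commanded pose from where the row before left it, along the tool's axes as they then stand; what a row does not reach is not made up. A row lasts 1/8 s, in which the tool goes at most 62.5 mm and 10.7 degrees, less where a joint would pass 70% of its speed; a pose out of reach is approached as far as the arm can. A call is refused whole if a number of a shift passes 0.0625 or a number of a turn 0.188, either way. A call with a gripper value outside its range is refused whole. The fingers move at their own pace and stop on an object; "squeeze" is the grip in N (left out, the last holds). Time passes only in rows, so rows that do not move let the fingers close. It gives the time, the measured TCP pose, the force, the opening and the grip force at its end, in the units of the state.
- telemetry.observe(): the state, without advancing time (a new reading comes with each control period).
- optics.get_image(name): name is "scene" or "top" or "wrist"; returns a dict with "image" (420x560x3 uint8, red, green, blue), "range_z" (420x560 float32, m along the optical axis (not along the pixel's ray), 0 where there is no reading), "K" (3x3 intrinsics, pixels), "rvec" (rotation vector, rad) and "tvec" (3), from world to camera coordinates, as OpenCV has them; the wrist camera has in their place "hand_eye" (4x4, takes a point from camera to tool coordinates, whose origin is the TCP and whose axes are the flange's). Camera axes: x right, y down, z forward; pixel columns grow to the right and rows downward; lengths in m; the calibration is good to about 2 mm. A picture is of the moment at which its call begins: read the wrist's pose just before it.
- env.close_job(): hands the job in; it is judged then, once.
The state is a dict: "time_s": time; "q": joint angles; "qvel": joint speeds; "joint_efforts": joint torques, N m; "position": TCP position; "tool_rot": TCP orientation; "ft_force": force on the tool from outside, world axes, zero at the start; "wrist_torque": the same for the moment, N m; "grip_width": finger opening in m; "gripper_force": force on a finger pad.
Only numpy, scipy, OpenCV 4.12 (cv2) and the standard library are available. Lean on these libraries where they do the work, as an engineer would, in place of code of your own. Each camera call takes 0.05 s, during which the arm holds its last target. There are 200 camera calls.

TASK

The solar lantern needs somewhere to hang: lift the steel bracket out of its bamboo holder and fit it to the slotted wooden rail. Tip the free end of its arm up, work the lip on its back into the groove centred above the roller catch, lower the arm until the heel rests against the catch, and let go so that it hangs there still tilted. Then, without gripping it, press the arm down until the heel snaps behind the roller and the back plate lies flush on the rail, and leave the other things on the table where they are.

Things in the scene. Friction and masses are not known exactly. Their poses are not given: they have to be found in the camera images.
- bracket: Loose steel bracket, 0.3 kg. Origin: mid-width on the back face of its back plate, level with the underside of its tongue. +x along the arm to its free end, +z up when seated. Sizes below are xz in this frame, mm. Back plate 50 wide, x 0 to 8, z -85 to 5. Arm: bar 24 wide, x 4 to 150, z -14 to 2; a 7 thick stop at its free end rises to z 25. Starts upright in the holder.
- lip (a point): Tip of the bracket's lip, at x -20, z 26.7 in the bracket's frame (mm), axes as the bracket's. A tongue (50 wide, x -9 to 0, z 0 to 5) stands out of the back face; the lip, 50 wide, 5 thick, 28 long, rises from it at x -6, z 2.5, leaning back 30 degrees.
- grip (a point): Middle of the arm where it is best gripped across its 24 mm width, x 85, z -6 in the bracket's frame (mm); axes as the bracket's. Centre of mass near x 45, z -20.
- heel (a point): Centre of the round heel (radius 4 mm) at the foot of the back plate, x 4, z -85 in the bracket's frame (mm).
- press (a point): Middle of the top of the arm, x 120, z 2 in the bracket's frame (mm): the place to press down; axes as the bracket's.
- holder: Fixed bamboo holder, 190 x 100 mm, 82 high (88 at the saddle's cheeks), origin on the table under the pocket's middle rear, +x from pocket to saddle. The back plate stands in the pocket (walls x -14 to 22 mm; the bracket must rise 82 mm to clear them), the arm bridges to the saddle (x 126 to 138), free below but for the floor 77 mm under it. The bracket's origin starts near x 0, y 0, z 96 mm, yaw 0.
- rail: Fixed slotted wooden rail on feet, 240 mm long (y), 181 high, 52 thick; origin on the table under the middle of its front face; +x points out of the front face (away from the robot), z up.
- seat (a point): Middle of the groove's lower front edge, 135 mm above the table, axes as the rail's. The seated bracket's origin lies here, axes parallel. Mouth z 0 to 18 mm; its upper lip is 10 thick (x -10 to 0); the groove is 45 deep, 38 high. Rail top z 46. With the arm tipped up 30 degrees the lip slides in as the bracket's origin goes from x 32, z -3.5 to x 0, z 7; then lower the arm about this edge.
- catch (a joint): Sprung roller under the groove at mid-rail: radius 5, 66 long, 15.5 mm out from the face, 88.5 below the seat, free to spin. Value: how far it is pushed down (m), 0 at rest, 0.009 at most; spring 7 N plus 0.7 N per mm. Lowered gently, the heel stops on it with the arm about 8 degrees up and the bracket stays when let go; 4 to 8 N down at the press point makes it ride over and snap home.
- lantern: Solar lantern, bystander, 120 mm wide, 141 high; origin under its centre.
- brush: Steel grill brush lying flat, bystander, about 250 mm long, 32 high; origin under its centre.
- coaster_a: Grey coaster, bystander, 96 mm across; origin under its centre.
- coaster_b: Grey coaster, bystander, 96 mm across; origin under its centre.
- pot: Green plastic plant pot, bystander, 96 mm across, 85 high; origin under its centre.
- mug: White mug, bystander, 80 mm across, 90 high; origin under its centre.
There are look-alikes about, which are no part of the job. Several things have the shape of the bracket; the one meant has the colours described above.

How it is judged (in metres and radians):
On the way:
1. the bracket hangs by its lip in the groove, centred on the catch, arm still tilted up, let go and still (angle between bracket's own z axis and vertical between 0.09 and 0.4 rad and x of lip in the frame of seat between -0.04 and -0.0115 m and z of lip in the frame of seat between 0.0185 and 0.035 m and y of bracket in the frame of seat between -0.018 and 0.018 m and contact force between the fingers and bracket below 0.2 N and linear speed of bracket below 0.03 m/s), for 0.25 s.
At the end, for the whole second after the job is handed in: The bracket is seated on the rail: its origin within 5 mm of the groove edge outward and upward (3 mm inward and downward) and within 18 mm of mid-rail, square and upright within 0.06 rad, the catch sprung back up (under 2 mm), at rest (x of bracket in the frame of seat between -0.003 and 0.005 m and y of bracket in the frame of seat between -0.018 and 0.018 m and z of bracket in the frame of seat between -0.003 and 0.005 m and angle between the z axis of bracket and the z axis of rail, either way round below 0.06 rad and angle between the x axis of bracket and the x axis of rail, either way round below 0.06 rad and value of joint catch below 0.002 m and linear speed of bracket below 0.02 m/s and angular speed of bracket below 0.1 rad/s and angle between bracket's own z axis and vertical below 0.06 rad); the robot touches nothing.
It fails at once if one of the other things on the table is shoved more than 30 mm (distance of any of lantern, brush, coaster_a, coaster_b, pot, mug from where it was at the start of the episode above 0.03 m).
It also fails if it takes over 51 s, if anything falls off the work surface, if the arm or the gripper's body presses on something with over 40 N, if the wrist force passes 120 N, or if a joint passes its speed limit or range.

## Working session

There is one attempt and no reset: what is moved stays moved. The work goes in short steps, Python scripts to look and compute and a tool call to move; the robot and the scene stay as the last step left them, time stands still between calls to the robot, and variables do not carry over. Pictures are saved under pics/ and viewed, at most 10 in all, crops included, and the job is handed in when it is done.

Besides the shell and the picture viewer there is one more tool, called after "Request:" by a JSON object that holds its "op" and its "data", one argument or row to a line. send_rows: Moves the arm, as the interface text tells. Its arguments: {"type":"object","properties":{"deltas":{"type":"array"},"squeeze":{"type":"number"}},"required":["deltas"]}

```bash
ls; mkdir -p pics; cat > h.py <<'E'
import numpy as np, cv2
from rig import telemetry, optics, env
def cloud(d, T=None):
    """world points HxWx3 (nan if no reading)"""
    K=d["K"]; z=d["range_z"].astype(float); z=np.where(z>0,z,np.nan)
    v,u=np.mgrid[:z.shape[0],:z.shape[1]]
    p=np.stack([(u-K[0,2])/K[0,0]*z,(v-K[1,2])/K[1,1]*z,z],-1)
    if "rvec" in d:
        R=cv2.Rodrigues(np.array(d["rvec"],float))[0]; return (p-np.array(d["tvec"]).ravel())@R
    H=np.array(d["hand_eye"]); q=p@H[:3,:3].T+H[:3,3]
    s=T; return q@np.array(s["tool_rot"]).T+np.array(s["position"])
def save(d,f): cv2.imwrite("pics/"+f,d["image"][:,:,::-1])
E
python3 - <<'E'
from h import *
s=telemetry.observe(); print({k:np.round(v,3).tolist() for k,v in s.items()})
a=optics.get_image("scene");b=optics.get_image("top")
np.savez("v.npz",sc=cloud(a),tc=cloud(b),si=a["image"],ti=b["image"])
save(a,"scene0.png");save(b,"top0.png")
E
```

```text
pics
{'time_s': 0.0, 'q': [-78.681, 21.843, 74.386, -0.001, 83.858, -12.337], 'qvel': [0.1, -0.114, -0.053, -0.012, 0.068, -0.025], 'joint_efforts': [-0.001, -44.847, -23.128, -0.0, 0.005, -0.0], 'position': [0.221, -0.504, 0.256], 'tool_rot': [[0.916, 0.401, -0.0], [0.401, -0.916, 0.001], [0.0, -0.001, -1.0]], 'ft_force': [-0.16, -0.198, -0.106], 'wrist_torque': [-0.064, -0.031, -0.007], 'gripper_force': 0.0, 'grip_width': 0.086}
```

View pics/scene0.png

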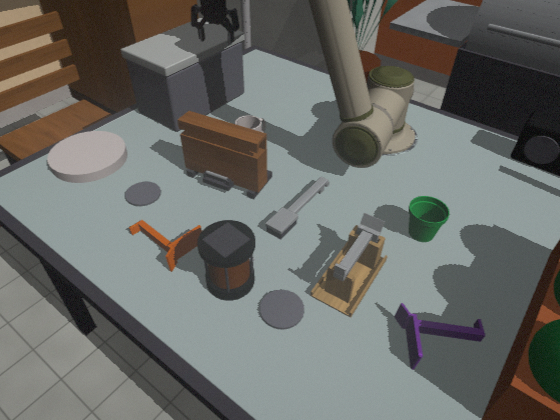

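View pics/top0.png

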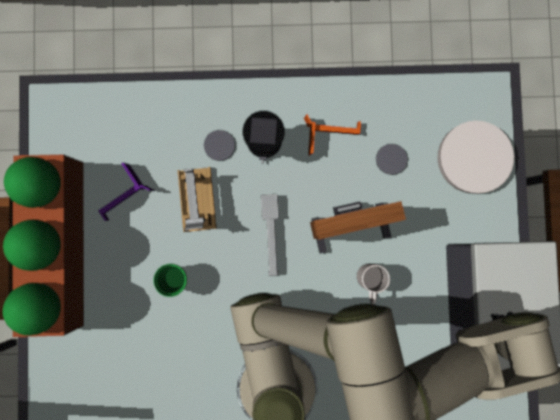

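Candidates shaped like the bracket are the steel-grey one in the bamboo holder (scene 355,250; top 193,197), the orange one (scene 165,243; top 333,128) and the purple one (scene 440,330; top 125,190). The grey one fits: it is steel and stands in the holder. The rail is at top (358,220), with its catch side facing up in the image (+x). I'll confirm in an enlarged crop and measure.

```bash
python3 - <<'E'
from h import *
v=np.load("v.npz")
A=cv2.resize(v["si"][205:320,300:400],(500,575),interpolation=cv2.INTER_CUBIC)
B=cv2.resize(v["ti"][155:240,170:225],(300,464),interpolation=cv2.INTER_CUBIC)
C=np.zeros((575,800,3),np.uint8);C[:,:500]=A;C[:464,500:]=B
cv2.imwrite("pics/crop.png",C[:,:,::-1])
for n in ("tc","sc"):
    p=v[n]
    print(n,"table",np.nanmedian(p[...,2]))
    # rail & holder region stats via top view windows
for (u0,u1,v0,v1,name) in [(305,412,195,255,"rail"),(172,222,160,240,"holder")]:
    P=v["tc"][v0:v1,u0:u1].reshape(-1,3);c=v["ti"][v0:v1,u0:u1].reshape(-1,3)
    ok=np.isfinite(P[:,2]);P=P[ok]
    h=np.histogram(P[:,2],np.arange(-.01,.22,.01));print(name,dict(zip(np.round(h[1][:-1],2).tolist(),h[0].tolist())))
P=v["tc"][195:255,305:412].reshape(-1,3);P=P[P[:,2]>.165]
r=cv2.minAreaRect((P[:,:2]*1000).astype(np.float32));print("rail top",r,cv2.boxPoints(r).tolist(),np.median(P[:,2]))
P=v["tc"][160:240,172:222].reshape(-1,3)
for lo,hi in [(.004,.03),(.06,.093),(.093,.105),(.105,.14)]:
    Q=P[(P[:,2]>lo)&(P[:,2]<hi)]
    if len(Q)>4:
        r=cv2.minAreaRect((Q[:,:2]*1000).astype(np.float32));print(lo,hi,len(Q),np.round(cv2.boxPoints(r)).tolist(),np.median(Q[:,2]))
E
```

```text
tc table 0.0007297944745702569
sc table 0.00010393762353222366
rail {-0.01: 1881, 0.0: 2158, 0.01: 144, 0.02: 209, 0.03: 90, 0.04: 51, 0.05: 54, 0.06: 6, 0.07: 5, 0.08: 5, 0.09: 7, 0.1: 5, 0.11: 6, 0.12: 9, 0.13: 19, 0.14: 1, 0.15: 1, 0.16: 1, 0.17: 538, 0.18: 1208, 0.19: 0, 0.2: 0}
holder {-0.01: 907, 0.0: 1872, 0.01: 263, 0.02: 50, 0.03: 16, 0.04: 14, 0.05: 14, 0.06: 16, 0.07: 52, 0.08: 141, 0.09: 348, 0.1: 190, 0.11: 44, 0.12: 58, 0.13: 1, 0.14: 0, 0.15: 0, 0.16: 0, 0.17: 0, 0.18: 0, 0.19: 0, 0.2: 0}
rail top ((494.876708984375, -232.43626403808594), (51.9619255065918, 240.5926513671875), 11.26183795928955) [[445.9029541015625, -119.53014373779297], [492.8890380859375, -355.4902038574219], [543.8504638671875, -345.3423767089844], [496.8643798828125, -109.38232421875]] 0.18135609954145865
0.004 0.03 1107 [[451.0, 158.0], [694.0, 154.0], [696.0, 304.0], [454.0, 308.0]] 0.007148493000588658
0.06 0.093 248 [[488.0, 261.0], [494.0, 186.0], [657.0, 199.0], [651.0, 274.0]] 0.08294708306871501
0.093 0.105 469 [[495.0, 248.0], [500.0, 200.0], [651.0, 216.0], [646.0, 263.0]] 0.09871683603876338
0.105 0.14 133 [[478.0, 245.0], [486.0, 197.0], [657.0, 226.0], [648.0, 275.0]] 0.11842887550171986
```

View pics/crop.png

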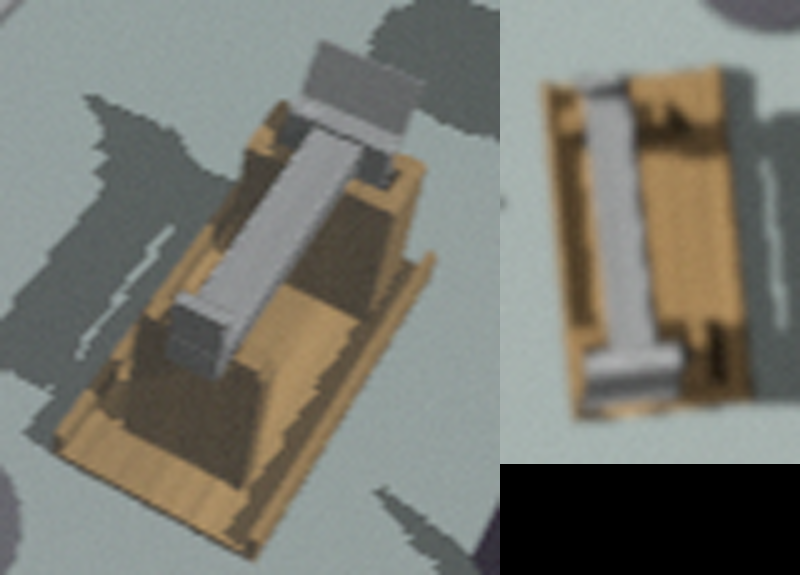

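The crop shows the steel-grey bracket standing in the bamboo holder. Its lip is nearest the robot (crop 360,80) and its stop is at the far end (crop 195,330), so its +x points away from the robot. The rail top measures 52 x 240 mm at z 0.181, which matches its sizes. Next I'll refine the bracket's yaw and plan the approach.

```bash
cat >> h.py <<'E'
from scipy.spatial.transform import Rotation as Ro
from scipy.linalg import logm
def Rt(R,p):
    T=np.eye(4);T[:3,:3]=R;T[:3,3]=p;return T
def cur(): 
    s=telemetry.observe(); return Rt(np.array(s["tool_rot"]),s["position"])
def plan(T1,T0=None,n=None,straight=False):
    """rows (tool frame) from T0 to T1: constant screw; prints n and row"""
    T0=cur() if T0 is None else T0
    D=np.linalg.inv(T0)@T1; w=Ro.from_matrix(D[:3,:3]).as_rotvec()
    X=np.real(logm(Rt(Ro.from_matrix(D[:3,:3]).as_matrix(),D[:3,3])))
    tot=np.r_[D[:3,3],w]
    m=n or int(np.ceil(max(np.linalg.norm(D[:3,3])/.05,np.linalg.norm(w)/.15,1)))
    # step transform
    from scipy.linalg import expm
    E=expm(X/m); row=np.r_[E[:3,3],Ro.from_matrix(E[:3,:3]).as_rotvec()]
    print("n",m,"row",np.round(row,4).tolist(),"total",np.round(tot,4).tolist()); return m,row
def down(yaw): # tool x at yaw deg, pointing down
    c,s=np.cos(np.radians(yaw)),np.sin(np.radians(yaw)); return np.array([[c,s,0],[s,-c,0],[0,0,-1.]])
E
python3 - <<'E'
from h import *
v=np.load("v.npz")
for n,(u0,u1,v0,v1) in dict(tc=(172,222,160,240),sc=(300,400,200,320)).items():
    P=v[n][v0:v1,u0:u1].reshape(-1,3); I=v[n[0]+"i"][v0:v1,u0:u1].reshape(-1,3).astype(int)
    g=(I.max(1)-I.min(1)<25)&(P[:,2]>.085)&np.isfinite(P[:,2]);P=P[g]
    A=P[(P[:,2]>.09)&(P[:,2]<.104)&(P[:,0]>.53)&(P[:,0]<.63)]
    f=np.polyfit(A[:,0],A[:,1],1);print(n,len(A),"line y",np.polyval(f,[.5,.57,.65]),"yaw",np.degrees(np.arctan(f[0])),"z",np.median(A[:,2]))
    r=cv2.minAreaRect((A[:,:2]*1000).astype(np.float32));print(r)
    L=P[P[:,2]>.106]; d=np.array([np.cos(np.arctan(f[0])),np.sin(np.arctan(f[0]))]); t=L[:,:2]@d
    print("proj range",np.percentile(P[:,:2]@d,[0,1,99,100]),"stop",np.median(L[t>t.mean()],0), "lip",np.percentile(L[t<t.mean()],[5,50,95],axis=0).round(3).tolist())
p=v["tc"]
for nm,u,w in [("lantern",263,133),("pot",170,280),("brush",270,230),("coaster",219,145)]: print(nm,p[w,u])
plan(Rt(down(6),[.572,.222,.27]))
E
```

```text
tc 288 line y [0.2228937  0.22925067 0.23651579] yaw 5.189021003870386 z 0.09793370867643916
((579.754150390625, 230.70513916015625), (100.71625518798828, 24.001895904541016), 5.3111186027526855)
proj range [0.50132253 0.50251202 0.67132626 0.67340964] stop [0.65061412 0.23654574 0.11998898] lip [[0.484, 0.2, 0.107], [0.49, 0.224, 0.119], [0.498, 0.244, 0.127]]
sc 422 line y [0.22482209 0.23154131 0.23922043] yaw 5.482960062397064 z 0.09790696247413709
((579.7353515625, 231.62265014648438), (101.59449768066406, 24.56415367126465), 5.152854919433594)
proj range [0.50056928 0.50441867 0.674574   0.67615826] stop [0.65278527 0.23891991 0.11802689] lip [[0.484, 0.201, 0.107], [0.491, 0.225, 0.116], [0.497, 0.246, 0.123]]
lantern [0.74505719 0.02086779 0.13542756]
pot [0.33044852 0.31557854 0.00338266]
brush [0.4738522  0.00854336 0.0290203 ]
coaster [0.7381137  0.15821426 0.01051819]
n 17 row [0.0314, -0.0358, -0.0008, -0.0001, -0.0, 0.0181] total [0.613, -0.5237, -0.0134, -0.0012, -0.0001, 0.308]
```

Request:
{"op": "send_rows", "data": {
  "deltas": [
    [[0.031,-0.036,-0.001,0,0,0.018,1],[0.031,-0.036,-0.001,0,0,0.018,1],[0.031,-0.036,-0.001,0,0,0.018,1],[0.031,-0.036,-0.001,0,0,0.018,1],[0.031,-0.036,-0.001,0,0,0.018,1],[0.031,-0.036,-0.001,0,0,0.018,1],[0.031,-0.036,-0.001,0,0,0.018,1],[0.031,-0.036,-0.001,0,0,0.018,1],[0.031,-0.036,-0.001,0,0,0.018,1],[0.031,-0.036,-0.001,0,0,0.018,1],[0.031,-0.036,-0.001,0,0,0.018,1],[0.031,-0.036,-0.001,0,0,0.018,1]]
  ]
}}

```text
time_s: 1.6
position: [0.4411, 0.0225, 0.2682]
tool_rot: [[0.981, 0.195, -0.0], [0.195, -0.981, -0.0], [-0.0, -0.0, -1.0]]
ft_force: [0.9, -0.1, 0.1]
grip_width: 0.0853
gripper_force: 0.0
```

Request:
{"op": "send_rows", "data": {
  "deltas": [
    [[0.031,-0.036,0.003,0,0,0.018,0.6],[0.031,-0.036,0.003,0,0,0.018,0.6],[0.031,-0.036,0.003,0,0,0.018,0.6],[0.031,-0.036,0.003,0,0,0.018,0.6],[0.031,-0.036,0.003,0,0,0.018,0.6],[0,0,0,0,0,0,0.6]]
  ]
}}

```text
time_s: 2.35
position: [0.5654, 0.2255, 0.2516]
tool_rot: [[0.994, 0.109, -0.002], [0.109, -0.994, -0.0], [-0.002, -0.0, -1.0]]
ft_force: [0.5, 0.2, -0.8]
grip_width: 0.0683
gripper_force: 0.0
```

```bash
python3 - <<'E'
from h import *
T=cur();print(T.round(4).tolist())
plan(Rt(down(5.3),[.589,.232,.20]),n=3)
s=telemetry.observe();d=optics.get_image("wrist");save(d,"w1.png");P=cloud(d,s)
print(d["K"].tolist(),d["hand_eye"])
A=P.reshape(-1,3);I=d["image"].reshape(-1,3).astype(int)
g=(I.max(1)-I.min(1)<25)&(A[:,2]>.09)&(A[:,2]<.104)&(A[:,0]>.53)&(A[:,0]<.63)&(abs(A[:,1]-.23)<.04)
A=A[g];print(len(A), cv2.minAreaRect((A[:,:2]*1000).astype(np.float32)),np.median(A[:,2]))
E
```

```text
[[0.994, 0.1092, -0.002, 0.5654], [0.1092, -0.994, -0.0001, 0.2255], [-0.002, -0.0002, -1.0, 0.2516], [0.0, 0.0, 0.0, 1.0]]
n 3 row [0.0081, -0.0013, 0.0172, -0.0, 0.0007, 0.0056] total [0.0243, -0.0039, 0.0516, -0.0001, 0.002, 0.0169]
[[337.78174679585595, 0.0, 276.6133897617141], [0.0, 337.78174679585595, 207.74892692463112], [0.0, 0.0, 1.0]] [[-6.79183170e-04 -9.63301341e-01 -2.68421431e-01  6.81748465e-02]
 [ 9.99999714e-01 -5.64733167e-04 -5.03591527e-04 -8.18533550e-04]
 [ 3.33523909e-04 -2.68421696e-01  9.63301449e-01 -1.17026080e-01]
 [ 0.00000000e+00  0.00000000e+00  0.00000000e+00  1.00000000e+00]]
3537 ((580.0377807617188, 232.4150390625), (101.32423400878906, 23.614477157592773), 5.257661819458008) 0.09740766257539821
```

Request:
{"op": "send_rows", "data": {
  "deltas": [
    [[0.008,-0.002,0.0375,0,0.0007,0.0056,0.6],[0.008,-0.002,0.0375,0,0.0007,0.0056,0.6],[0.008,-0.002,0.0375,0,0,0.0056,0.6],[0,0,0.0425,0,0,0,0.6],[0,0,0,0,0,0,0.6],[0,0,0,0,0,0,0.6]]
  ]
}}

```text
time_s: 3.15
position: [0.5889, 0.2314, 0.1004]
tool_rot: [[0.996, 0.089, 0.004], [0.089, -0.996, 0.001], [0.004, -0.0, -1.0]]
ft_force: [0.9, 0.0, -0.2]
grip_width: 0.0682
gripper_force: 0.0
```

```bash
python3 - <<'E'
from h import *
T=cur();print(T.round(4).tolist(),telemetry.observe()["ft_force"])
E
```

```text
[[0.996, 0.0893, 0.004, 0.5889], [0.0893, -0.996, 0.0006, 0.2314], [0.004, -0.0002, -1.0, 0.1004], [0.0, 0.0, 0.0, 1.0]] [ 0.86708534  0.04099481 -0.19669955]
```

Request:
{"op": "send_rows", "data": {
  "deltas": [
    [[0,-0.001,0.004,0,0,0,0.6],[0,0,0,0,0,0,-0.2],[0,0,0,0,0,0,-0.6],[0,0,0,0,0,0,-1],[0,0,0,0,0,0,-1],[0,0,0,0,0,0,-1],[0,0,0,0,0,0,-1]]
  ],
  "squeeze": 70
}}

```text
time_s: 4.03
position: [0.5883, 0.2328, 0.0949]
tool_rot: [[0.996, 0.09, 0.002], [0.09, -0.996, 0.0], [0.002, -0.0, -1.0]]
ft_force: [-1.6, -1.1, 5.5]
grip_width: 0.0229
gripper_force: 69.2
```

```bash
python3 - <<'E'
from h import *
s=telemetry.observe();T=cur();print(T.round(4).tolist(),s["ft_force"],s["wrist_torque"])
Tb=Rt(Ro.from_euler('z',5.3,degrees=True).as_matrix(),[.5045,.2245,.096])
np.save("g.npy",np.linalg.inv(Tb)@T); print(np.load("g.npy").round(4).tolist())
E
```

```text
[[0.9959, 0.09, 0.0022, 0.5883], [0.09, -0.9959, 0.0003, 0.2328], [0.0023, -0.0, -1.0, 0.0949], [0.0, 0.0, 0.0, 1.0]] [-1.64107811 -1.1479414   5.49070966] [-0.02474398  0.24345854  0.05290284]
[[1.0, -0.0024, 0.0023, 0.0843], [-0.0024, -1.0, 0.0, 0.0005], [0.0023, -0.0, -1.0, -0.0011], [0.0, 0.0, 0.0, 1.0]]
```

Request:
{"op": "send_rows", "data": {
  "deltas": [
    [[0,0,-0.01,0,0,0,-1],[0,0,-0.02,0,0,0,-1],[0,0,-0.03,0,0,0,-1],[0,0,-0.035,0,0,0,-1],[0,0,-0.035,0,0,0,-1],[0,0,-0.03,0,0,0,-1],[0,0,-0.02,0,0,0,-1],[0,0,0,0,0,0,-1],[0,0,0,0,0,0,-1]]
  ]
}}

```text
time_s: 5.15
position: [0.5875, 0.2327, 0.273]
tool_rot: [[0.996, 0.09, -0.001], [0.09, -0.996, -0.0], [-0.001, 0.0, -1.0]]
ft_force: [-0.2, -0.1, -3.6]
grip_width: 0.0227
gripper_force: 68.8
```

```bash
python3 - <<'E'
from h import *
s=telemetry.observe();T=cur();print(T.round(4).tolist(),s["ft_force"])
d=optics.get_image("wrist");save(d,"w2.png");P=cloud(d,s)
q=(P-T[:3,3])@T[:3,:3]   # tool coords
I=d["image"].astype(int)
np.savez("w2.npz",q=q,I=I)
m=(q[...,2]<.03)&(I.max(2)-I.min(2)<25); 
A=q[m];print(len(A),np.percentile(A,[1,50,99],axis=0).round(4).tolist())
# arm top plane
a=A[(abs(A[:,1])<.011)&(A[:,0]>.02)&(A[:,0]<.052)&(abs(A[:,2])<.012)]
print(len(a),np.polyfit(a[:,0],a[:,2],1),a.mean(0)) if len(a)>5 else print("none")
g=np.load("g.npy")
S=[.5203,-.2275,.135];Rs=Ro.from_euler('z',11.26,degrees=True).as_matrix()
Ts=Rt(Rs,S)
def tgt(x,z,t,y=0): return Ts@Rt(Ro.from_euler('y',-t,degrees=True).as_matrix(),[x,y,z])@g
plan(tgt(.07,.12,0))
E
```

```text
[[0.996, 0.0898, -0.0009, 0.5875], [0.0898, -0.996, -0.0003, 0.2327], [-0.0009, 0.0002, -1.0, 0.273], [0.0, 0.0, 0.0, 1.0]] [-0.23970001 -0.11982936 -3.61165314]
69964 [[-0.0223, -0.0556, -0.0723], [0.0122, -0.0008, -0.0428], [0.0643, 0.0544, 0.0053]]
5431 [-0.00022219 -0.00252278] [ 3.65292272e-02 -2.25999059e-05 -2.53089832e-03]
n 9 row [0.0028, 0.0486, 0.0021, 0.0, 0.0004, -0.0116] total [0.045, 0.4353, 0.0189, 0.0003, 0.0036, -0.1041]
```

View pics/w2.png

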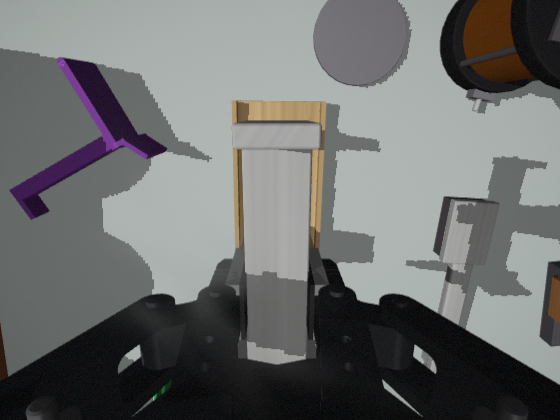

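The picture shows the bracket gripped squarely, with its arm along tool x at (278,250) and its stop at (277,135). It has cleared the holder. Next I'll carry it over to the front of the rail.

Request:
{"op": "send_rows", "data": {
  "deltas": [
    [[0.003,0.025,0.001,0,0,-0.006,-1],[0.003,0.0485,0.002,0,0,-0.0116,-1],[0.003,0.0485,0.002,0,0,-0.0116,-1],[0.003,0.0485,0.002,0,0,-0.0116,-1],[0.003,0.0485,0.002,0,0,-0.0116,-1],[0.003,0.0485,0.002,0,0,-0.0116,-1],[0.003,0.0485,0.002,0,0,-0.0116,-1],[0.003,0.0485,0.002,0,0,-0.0116,-1],[0.003,0.0485,0.002,0,0,-0.0116,-1],[0.003,0.025,0.002,0,0,-0.006,-1],[0,0,0,0,0,0,-1],[0,0,0,0,0,0,-1]]
  ]
}}

```text
time_s: 6.7
position: [0.6773, -0.1961, 0.2547]
tool_rot: [[0.981, 0.194, 0.0], [0.194, -0.981, 0.001], [0.0, -0.001, -1.0]]
ft_force: [0.9, 0.4, -3.4]
grip_width: 0.0225
gripper_force: 69.1
```

```bash
cat >> h.py <<'E'
g=Rt(np.diag([1.,-1,-1]),[.0843,.0003,-.0006])
Ts=Rt(Ro.from_euler('z',11.26,degrees=True).as_matrix(),[.5203,-.2275,.135])
def tgt(x,z,t,y=0): return Ts@Rt(Ro.from_euler('y',-t,degrees=True).as_matrix(),[x/1e3,y/1e3,z/1e3])@g
def where():
    B=np.linalg.inv(Ts)@cur()@np.linalg.inv(g); s=telemetry.observe()
    print("bracket in seat mm",(B[:3,3]*1e3).round(1),"eul zyx",Ro.from_matrix(B[:3,:3]).as_euler('ZYX',degrees=True).round(2),"F",np.round(s["ft_force"],1))
E
python3 - <<'E'
from h import *
where()
plan(tgt(60,60,30))
v=np.load("v.npz")
# rail front-face / groove check in scene cloud, seat coordinates
P=(v["sc"].reshape(-1,3)-Ts[:3,3])@Ts[:3,:3]
c=P[(abs(P[:,1])<.115)&(P[:,2]>-.13)&(P[:,2]<.06)&(P[:,0]>-.06)&(P[:,0]<.04)]
for z0 in np.arange(-.12,.05,.008):
    k=c[(c[:,2]>=z0)&(c[:,2]<z0+.008)]
    if len(k): print(round(z0*1e3),len(k),(np.percentile(k[:,0],[5,50,95])*1e3).round(1),(np.percentile(k[:,1],[2,98])*1e3).round())
E
```

```text
bracket in seat mm [ 75.8  -0.  120.2] eul zyx [-0.07 -0.02  0.06] F [ 0.9  0.4 -3.4]
n 4 row [-0.0075, -0.0, 0.0031, -0.0002, 0.1308, -0.0004] total [-0.0268, -0.0001, 0.018, -0.0008, 0.5233, -0.0016]
-120 138 [-2.8  8.3 27.9] [-110.  111.]
-112 256 [-1.7 11.  28.3] [-103.  108.]
-104 149 [-3.   0.3 26.7] [-107.  107.]
-96 199 [-3.1 -0.4 19.3] [-111.  110.]
-88 224 [-3.1 -0.1 19.6] [-106.  110.]
-80 148 [-3.2 -1.   1.6] [-110.  111.]
-72 166 [-3.2 -0.5  1.2] [-109.  110.]
-64 156 [-3.  -0.8  1.9] [-110.  109.]
-56 167 [-3.2 -0.4  1.4] [-110.  109.]
-48 163 [-3.3 -0.7  1.5] [-111.  110.]
-40 167 [-3.1 -1.   1.6] [-107.  111.]
-32 179 [-3.3 -0.8  1.3] [-111.  109.]
-24 158 [-3.3 -0.7  1.6] [-107.  112.]
-16 177 [-3.2 -0.8  1.5] [-109.  109.]
-8 406 [-22.9  -4.8   1. ] [-109.  112.]
0 213 [-44.5 -11.2   0.2] [-111.  113.]
8 11 [-47.7 -46.5 -24.5] [-71. 114.]
16 151 [-43.3  -1.3   0.9] [-106.  114.]
24 184 [-2.8 -0.6  1.4] [-110.  110.]
32 189 [-2.9 -0.6  1.6] [-108.  111.]
40 1083 [-49.7 -22.   -0.1] [-110.  111.]
48 39 [-45.8 -25.2   0.6] [-102.  106.]
```

Request:
{"op": "send_rows", "data": {
  "deltas": [
    [[-0.0075,0,0.003,0,0.131,0,-1],[-0.0075,0,0.003,0,0.131,0,-1],[-0.0075,0,0.003,0,0.131,0,-1],[-0.0075,0,0.003,0,0.131,0,-1],[0,0,0,0,0,0,-1],[0,0,0,0,0,0,-1]]
  ]
}}

```text
time_s: 7.45
position: [0.6517, -0.2015, 0.2388]
tool_rot: [[0.849, 0.195, 0.491], [0.169, -0.981, 0.097], [0.501, 0.001, -0.866]]
ft_force: [-0.4, -0.3, -4.2]
grip_width: 0.0227
gripper_force: 69.2
```

```bash
python3 - <<'E'
from h import *
where(); print(telemetry.observe()["q"].round(1))
plan(tgt(45,-3.5,30),n=3)
plan(tgt(32,-3.5,30),tgt(45,-3.5,30),n=1)
E
```

```text
bracket in seat mm [60.7 -0.4 62.1] eul zyx [  0.   -30.05  -0.07] F [-0.4 -0.3 -4.2]
[-34.3  27.2  73.8  24.5  59.4  35.6]
n 3 row [-0.0155, -0.0002, 0.0163, 0.0004, -0.0003, 0.0] total [-0.0464, -0.0005, 0.049, 0.0012, -0.0009, 0.0]
n 1 row [-0.0113, 0.0, -0.0065, 0.0, 0.0, 0.0] total [-0.0113, 0.0, -0.0065, -0.0, 0.0, 0.0]
```

Request:
{"op": "send_rows", "data": {
  "deltas": [
    [[-0.0155,0,0.0163,0,0,0,-1],[-0.0155,0,0.0163,0,0,0,-1],[-0.0155,0,0.0163,0,0,0,-1],[0,0,0,0,0,0,-1],[0,0,0,0,0,0,-1]]
  ]
}}

```text
time_s: 8.07
position: [0.6368, -0.2051, 0.1737]
tool_rot: [[0.848, 0.194, 0.493], [0.169, -0.981, 0.096], [0.503, 0.002, -0.864]]
ft_force: [-0.2, 0.7, -3.4]
grip_width: 0.0229
gripper_force: 69.2
```

```bash
python3 - <<'E'
from h import *
where()
s=telemetry.observe();T=cur();d=optics.get_image("wrist");q=(cloud(d,s)-T[:3,3])@T[:3,:3];I=d["image"].astype(int)
m=(I.max(2)-I.min(2)<25)&(abs(q[...,1])<.011)&(q[...,0]>.02)&(q[...,0]<.052)&(abs(q[...,2])<.012);a=q[m]
print(len(a),np.polyfit(a[:,0],a[:,2],1),a.mean(0))
c=optics.get_image("scene");save(dict(image=cv2.resize(c["image"][90:220,150:310],(800,600),interpolation=cv2.INTER_CUBIC)),"s2.png")
plan(tgt(32,-3.5,30),n=2); plan(tgt(0,7,30),tgt(32,-3.5,30),n=8)
E
```

```text
bracket in seat mm [45.5 -1.1 -3.2] eul zyx [ 1.000e-02 -3.018e+01 -1.100e-01] F [-0.2  0.7 -3.4]
5445 [ 0.00134045 -0.00233879] [ 3.65371078e-02 -4.16738075e-05 -2.28981435e-03]
n 2 row [-0.0058, -0.0005, -0.003, 0.0011, -0.0016, -0.0] total [-0.0116, -0.0011, -0.0061, 0.0022, -0.0033, -0.0]
n 8 row [-0.0028, 0.0, -0.0031, 0.0, 0.0, 0.0] total [-0.0225, 0.0, -0.0251, -0.0, 0.0, 0.0]
```

View pics/s2.png

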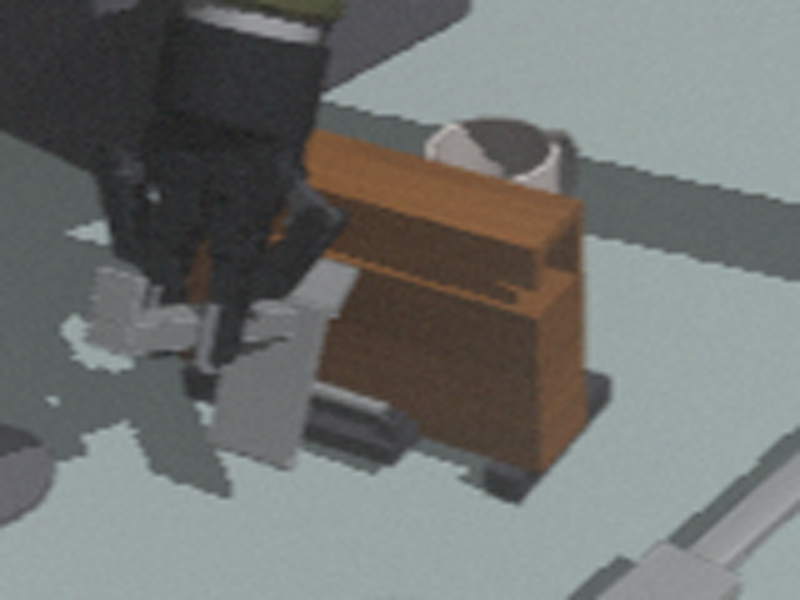

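The picture shows the bracket tilted in front of the rail, centred above the catch, with its lip edge (crop 340,270) level with the groove mouth (crop 430,280). Next I'll insert the lip.

Request:
{"op": "send_rows", "data": {
  "deltas": [
    [[-0.006,-0.0005,-0.003,0,-0.002,0,-1],[-0.006,-0.0005,-0.003,0,-0.001,0,-1],[-0.0028,0,-0.0031,0,0,0,-1],[-0.0028,0,-0.0031,0,0,0,-1],[-0.0028,0,-0.0031,0,0,0,-1],[-0.0028,0,-0.0031,0,0,0,-1],[0,0,0,0,0,0,-1]]
  ]
}}

```text
time_s: 9.05
position: [0.6066, -0.2099, 0.1768]
tool_rot: [[0.85, 0.193, 0.49], [0.168, -0.981, 0.096], [0.499, 0.0, -0.867]]
ft_force: [-0.1, 0.9, -3.3]
grip_width: 0.0229
gripper_force: 69.2
```

```bash
python3 - <<'E'
from h import *
where(); plan(tgt(0.5,7,30),n=4)
E
```

```text
bracket in seat mm [14.8  0.2  0.3] eul zyx [-1.100e-01 -2.994e+01 -2.000e-02] F [-0.1  0.9 -3.3]
n 4 row [-0.0022, 0.0, -0.0033, 0.0003, 0.0003, -0.0004] total [-0.009, 0.0001, -0.013, 0.0013, 0.0011, -0.0016]
```

Request:
{"op": "send_rows", "data": {
  "deltas": [
    [[-0.0022,0,-0.0033,0,0,0,-1],[-0.0022,0,-0.0033,0,0,0,-1],[-0.0022,0,-0.0033,0,0,0,-1],[-0.0022,0,-0.0033,0,0,0,-1],[0,0,0,0,0,0,-1],[0,0,0,0,0,0,-1]]
  ]
}}

```text
time_s: 9.8
position: [0.5928, -0.2126, 0.1836]
tool_rot: [[0.85, 0.193, 0.489], [0.168, -0.981, 0.097], [0.499, -0.0, -0.867]]
ft_force: [-0.4, 0.2, -3.8]
grip_width: 0.0225
gripper_force: 69.4
```

```bash
python3 - <<'E'
from h import *
where()
z=lambda t:9*np.sin(np.radians(t))+2
plan(tgt(.5,z(20),20),n=2);plan(tgt(.5,z(14),14),tgt(.5,z(20),20),n=2);plan(tgt(.5,z(9),9),tgt(.5,z(14),14),n=2)
E
```

```text
bracket in seat mm [0.6 0.3 7.1] eul zyx [ -0.11 -29.92   0.  ] F [-0.4  0.2 -3.8]
n 2 row [-0.0009, 0.0001, 0.0081, 0.0004, -0.0866, -0.0008] total [-0.0025, 0.0002, 0.0162, 0.0007, -0.1732, -0.0017]
n 2 row [-0.0003, -0.0, 0.0048, 0.0, -0.0524, -0.0] total [-0.0008, 0.0, 0.0097, 0.0, -0.1047, -0.0]
n 2 row [-0.0002, 0.0, 0.0041, 0.0, -0.0436, -0.0] total [-0.0006, 0.0, 0.0081, 0.0, -0.0873, -0.0]
```

Request:
{"op": "send_rows", "data": {
  "deltas": [
    [[-0.001,0,0.004,0,-0.043,0,-1],[-0.0005,0,0.004,0,-0.043,0,-1],[-0.0005,0,0.004,0,-0.043,0,-1],[-0.0005,0,0.004,0,-0.043,0,-1],[-0.0003,0,0.0048,0,-0.052,0,-1],[-0.0003,0,0.0048,0,-0.052,0,-1],[0,0,0,0,0,0,-1],[0,0,0,0,0,0,-1]]
  ]
}}

```text
time_s: 10.8
position: [0.6, -0.2111, 0.1589]
tool_rot: [[0.951, 0.194, 0.24], [0.188, -0.981, 0.047], [0.245, -0.0, -0.97]]
ft_force: [0.1, -0.2, -3.3]
grip_width: 0.0228
gripper_force: 69.3
```

```bash
python3 - <<'E'
from h import *
where()
z=lambda t:9*np.sin(np.radians(t))+1
plan(tgt(.5,z(9),9),n=3)
E
```

```text
bracket in seat mm [-0.5  0.4  3.9] eul zyx [-1.000e-01 -1.417e+01  1.000e-02] F [ 0.1 -0.2 -3.3]
n 3 row [0.0002, 0.0001, 0.0031, 0.0001, -0.0301, -0.0006] total [0.0002, 0.0003, 0.0093, 0.0002, -0.0902, -0.0017]
```

Request:
{"op": "send_rows", "data": {
  "deltas": [
    [[0.0002,0,0.003,0,-0.03,0,-1],[0.0002,0,0.003,0,-0.03,0,-1],[0.0002,0,0.0025,0,-0.025,0,-1],[0,0,0,0,0,0,-1]]
  ]
}}

```text
time_s: 11.3
position: [0.6028, -0.2105, 0.1506]
tool_rot: [[0.968, 0.194, 0.158], [0.192, -0.981, 0.031], [0.161, 0.0, -0.987]]
ft_force: [0.5, 0.3, -2.4]
grip_width: 0.0228
gripper_force: 69.5
```

```bash
python3 - <<'E'
from h import *
where(); print(telemetry.observe()["wrist_torque"])
E
```

```text
bracket in seat mm [1.  0.3 2.7] eul zyx [-0.07 -9.24 -0.01] F [ 0.5  0.3 -2.4]
[-0.02772457 -0.04090947  0.02361236]
```

Request:
{"op": "send_rows", "data": {
  "deltas": [
    [[0,0,0.0012,0,-0.01,0,-1],[0,0,0.0012,0,-0.01,0,-1],[0,0,0,0,0,0,-1],[0,0,0,0,0,0,-1]]
  ],
  "squeeze": 20
}}

```text
time_s: 11.8
position: [0.6029, -0.2107, 0.1488]
tool_rot: [[0.971, 0.194, 0.139], [0.192, -0.981, 0.027], [0.141, 0.001, -0.99]]
ft_force: [0.5, 0.9, 3.3]
grip_width: 0.0229
gripper_force: 70.2
```

```bash
python3 - <<'E'
from h import *
where(); print(telemetry.observe()["wrist_torque"])
E
```

```text
bracket in seat mm [0.8 0.2 2.5] eul zyx [-0.09 -8.13 -0.04] F [0.5 0.9 3.3]
[ 0.13704425  0.04247808 -0.01258446]
```

Request:
{"op": "send_rows", "data": {
  "deltas": [
    [[0,0,-0.0007,0,0.004,0,-1],[0,0,0,0,0,0,-1],[0,0,0,0,0,0,-0.4],[0,0,0,0,0,0,-0.2],[0,0,0,0,0,0,0],[0,0,0,0,0,0,0],[0,0,0,0,0,0,0],[0,0,0,0,0,0,0]]
  ],
  "squeeze": 20
}}

```text
time_s: 12.8
position: [0.6027, -0.2106, 0.1491]
tool_rot: [[0.971, 0.194, 0.142], [0.192, -0.981, 0.028], [0.145, 0.0, -0.989]]
ft_force: [-0.6, 0.4, 0.3]
grip_width: 0.0427
gripper_force: 0.0
```

```bash
python3 - <<'E'
from h import *
where()
s=telemetry.observe();T=cur();d=optics.get_image("wrist");save(d,"w3.png");q=(cloud(d,s)-T[:3,3])@T[:3,:3];I=d["image"].astype(int)
m=(I.max(2)-I.min(2)<25)&(abs(q[...,1])<.011)&(q[...,0]>.02)&(q[...,0]<.052)&(abs(q[...,2])<.02);a=q[m]
f=np.polyfit(a[:,0],a[:,2],1);print(len(a),f,a.mean(0),"arm tilt rel tool deg",np.degrees(np.arctan(f[0])))
c=optics.get_image("scene");save(dict(image=cv2.resize(c["image"][90:220,150:310],(800,600),interpolation=cv2.INTER_CUBIC)),"s3.png")
E
```

```text
bracket in seat mm [0.6 0.3 2.5] eul zyx [-0.1  -8.33 -0.01] F [-0.6  0.4  0.3]
1408 [0.10862592 0.01608508] [2.62483028e-02 1.30356938e-05 1.89363225e-02] arm tilt rel tool deg 6.199499209144565
```

View pics/s3.png

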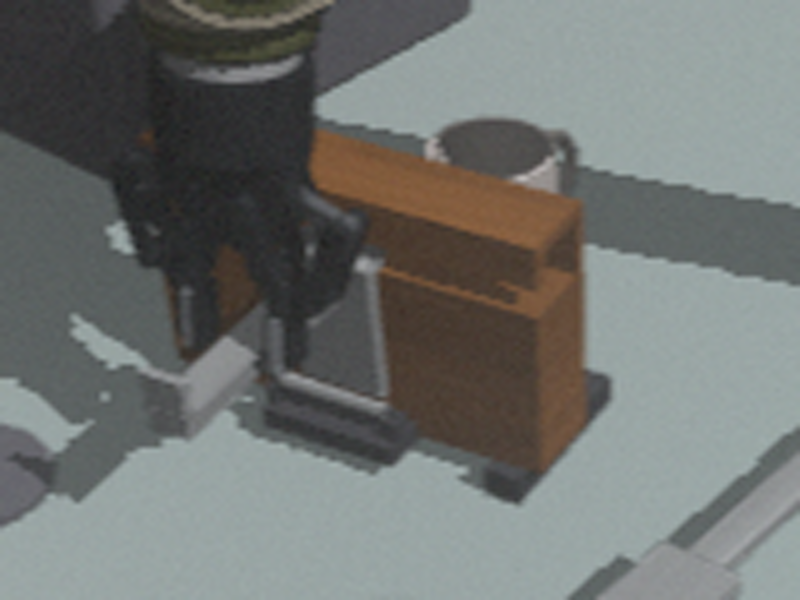

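In the picture the arm has dropped from where I held it (stop at crop 200,390), and the plate may lie close to the rail (crop 350,330). I need to measure what happened before moving.

```bash
python3 - <<'E'
from h import *
s=telemetry.observe();d=optics.get_image("wrist");P=(cloud(d,s)-Ts[:3,3])@Ts[:3,:3]*1e3
I=d["image"].astype(int);gr=(I.max(2)-I.min(2)<25)
m=gr&(abs(P[...,1])<10)&(P[...,0]>100)&(P[...,0]<170)&(P[...,2]>-90)&(P[...,2]<60)
A=P[m];
for x in range(100,170,5):
    k=A[(A[:,0]>=x)&(A[:,0]<x+5)]
    if len(k):print("wrist x",x,len(k),np.percentile(k[:,2],[5,50,95]).round(1))
c=optics.get_image("scene");P=(cloud(c)-Ts[:3,3])@Ts[:3,:3]*1e3;I=c["image"].astype(int);gr=(I.max(2)-I.min(2)<30)
m=gr&(abs(P[...,1])<30)&(P[...,0]>-30)&(P[...,0]<160)&(P[...,2]>-120)&(P[...,2]<60)
vv,uu=np.nonzero(m)
A=P[m]
pl=A[(A[:,1]>12)&(A[:,1]<26)&(A[:,0]<40)]
for z in range(-110,30,8):
    k=pl[(pl[:,2]>=z)&(pl[:,2]<z+8)]
    if len(k):print("plate z",z,len(k),np.percentile(k[:,0],[10,50,90]).round(1))
st=A[(A[:,0]>110)];print("end",np.percentile(st,[2,50,98],axis=0).round(1))
E
```

```text
wrist x 100 540 [-1.9 -0.8  0.1]
wrist x 105 557 [-1.9 -0.9  0.1]
wrist x 110 564 [-2.  -1.1 -0.1]
wrist x 115 562 [-2.1 -1.2 -0.2]
wrist x 120 560 [-2.2 -1.2 -0.2]
wrist x 125 572 [-2.4 -1.3 -0.3]
wrist x 130 613 [-2.5 -1.5 -0.5]
wrist x 135 577 [-2.6 -1.6 -0.7]
wrist x 140 702 [-2.7 -1.5  7.5]
wrist x 145 1000 [13.7 21.  22.1]
wrist x 150 358 [19.9 21.  22.2]
plate z -110 32 [ 9.3 17.8 27.2]
plate z -102 4 [-0.9 -0.7 -0.3]
plate z -94 10 [-1.7 17.5 20.2]
plate z -86 22 [-1.4  9.6 18.1]
plate z -78 16 [0.1 6.7 8.6]
plate z -70 13 [-1.1  6.  10.1]
plate z -62 14 [1.6 7.3 9.1]
plate z -54 13 [-0.7  7.2 10.2]
plate z -46 17 [1.6 7.6 9.1]
plate z -38 14 [ 0.4  6.4 10. ]
plate z -30 12 [-1.   7.7 10.7]
plate z -22 16 [ 0.6  8.2 11.5]
plate z -14 16 [ 0.6  8.9 21.2]
plate z -6 23 [-15.4   2.9  10.1]
plate z 2 28 [-6.3 -2.   9.3]
plate z 10 5 [-6.9 -5.8 -3.2]
plate z 18 5 [-2.1 -1.3  0.2]
plate z 26 5 [-2.8 -2.2  1. ]
end [[111.3 -11.5 -15.9]
 [147.6   6.2  -1.1]
 [152.7  13.4  22.8]]
```

View pics/w3.png

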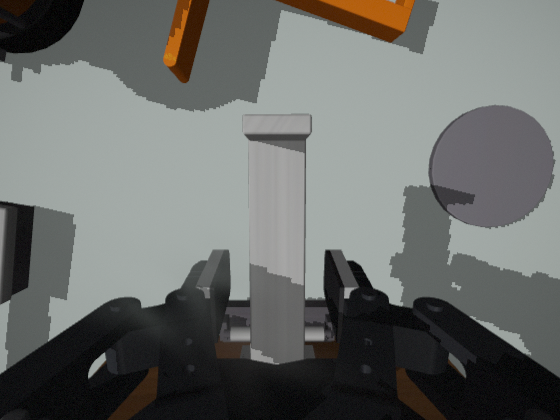

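The bracket has snapped home: the arm is about level and the plate front sits at x of about 7. I had lowered it with its origin too far inward, which put the heel over the top of the roller, so the tilted hang did not last. I'll regrip it, lift it over the roller (the lip has play upward) and hang it again further outward. First I'll check that path for clearance.

```bash
cat >> h.py <<'E'
def fit(x,z,t):
    """clearances mm: heel-roller, upper lip, edge/tongue"""
    c,s=np.cos(np.radians(t)),np.sin(np.radians(t)); f=lambda p:np.array([x+p[0]*c-p[1]*s, z+p[0]*s+p[1]*c])
    heel=np.hypot(*(f((4,-85))-[15.5,-88.5]))-9
    q=np.array([-10-x,18-z]); q=np.array([q[0]*c+q[1]*s,-q[0]*s+q[1]*c])  # upper lip back corner in bracket frame
    n=np.array([np.cos(np.pi/6),np.sin(np.pi/6)]); lip=(q-[-6,2.5])@n-2.5
    tong=f((-9,0))[1]; tip=f((-20,26.7))
    return np.round([heel,lip,tong,*tip],1)
E
python3 - <<'E'
from h import *
for p in [(0,0,0),(0,2,0),(0.5,3,2),(0.5,4,4),(0.5,4.5,6),(1,5,8),(1,5,10),(1.5,4.5,12),(2,4,13),(3,3,10),(4,3,8),(4,2.5,8),(5,2.5,8),(4,3,10),(4,3.5,11),(3,3.5,12)]: print(p,fit(*p))
where()
plan(tgt(0,-0.6,-.6),n=3)
E
```

```text
(0, 0, 0) [  3.    1.8   0.  -20.   26.7]
(0, 2, 0) [  3.7   0.8   2.  -20.   28.7]
(0.5, 3, 2) [  1.5   0.5   2.7 -20.4  29. ]
(0.5, 4, 4) [  0.5   0.6   3.4 -21.3  29.2]
(0.5, 4.5, 6) [  0.1   0.9   3.6 -22.2  29. ]
(1, 5, 8) [  1.    0.8   3.7 -22.5  28.7]
(1, 5, 10) [  2.3   1.4   3.4 -23.3  27.8]
(1.5, 4.5, 12) [  4.1   1.9   2.6 -23.6  26.5]
(2, 4, 13) [  5.2   2.2   2.  -23.5  25.5]
(3, 3, 10) [  1.5   1.1   1.4 -21.3  25.8]
(4, 3, 8) [ -0.   -0.4   1.7 -19.5  26.7]
(4, 2.5, 8) [ -0.5  -0.    1.2 -19.5  26.2]
(5, 2.5, 8) [  0.1  -0.8   1.2 -18.5  26.2]
(4, 3, 10) [  2.1   0.4   1.4 -20.3  25.8]
(4, 3.5, 11) [  3.7   0.4   1.8 -20.7  25.9]
(3, 3.5, 12) [  4.3   1.5   1.6 -22.1  25.5]
bracket in seat mm [0.6 0.3 2.5] eul zyx [-0.1  -8.33 -0.01] F [0.4 0.1 0.6]
n 3 row [-0.0004, 0.0001, 0.0054, 0.0001, -0.0519, -0.0006] total [-0.0022, 0.0002, 0.016, 0.0002, -0.1558, -0.0017]
```

Request:
{"op": "send_rows", "data": {
  "deltas": [
    [[-0.0004,0,0.0054,0,-0.052,0,0],[-0.0004,0,0.0054,0,-0.052,0,0],[-0.0004,0,0.0054,0,-0.052,0,0],[0,0,0,0,0,0,0],[0,0,0,0,0,0,0]]
  ]
}}

```text
time_s: 13.62
position: [0.603, -0.2106, 0.1331]
tool_rot: [[0.981, 0.194, -0.009], [0.194, -0.981, -0.002], [-0.01, 0.0, -1.0]]
ft_force: [-0.1, 0.2, -0.3]
grip_width: 0.0426
gripper_force: 0.0
```

```bash
cat >> h.py <<'E'
def arm():
    s=telemetry.observe();T=cur();d=optics.get_image("wrist");q=(cloud(d,s)-T[:3,3])@T[:3,:3];I=d["image"].astype(int)
    gr=(I.max(2)-I.min(2)<25)
    a=q[gr&(abs(q[...,1])<.009)&(q[...,0]>.02)&(q[...,0]<.05)&(abs(q[...,2])<.03)]
    f=np.polyfit(a[:,0],a[:,2],1)
    e=q[gr&(abs(q[...,1])<.009)&(q[...,0]>.05)&(q[...,0]<.085)&(q[...,2]<f[1]-.018)&(q[...,2]>f[1]-.03)]
    print("arm top: tool z at x=0 mm",round(f[1]*1e3,2),"slope deg",round(np.degrees(np.arctan(f[0])),2),"stop x mm",np.percentile(e[:,0],[2,98]).round(4)*1e3 if len(e) else None)
E
python3 - <<'E'
from h import *
where();arm()
E
```

```text
bracket in seat mm [ 0.1  0.3 -0.5] eul zyx [-0.1   0.55 -0.01] F [-0.1  0.2 -0.3]
arm top: tool z at x=0 mm -1.57 slope deg 0.72 stop x mm [60.8 67.4]
```

Request:
{"op": "send_rows", "data": {
  "deltas": [
    [[0,0,0,0,0,0,-0.3],[0,0,0,0,0,0,-1],[0,0,0,0,0,0,-1],[0,0,0,0,0,0,-1],[0,0,0,0,0,0,-1]]
  ],
  "squeeze": 70
}}

```text
time_s: 14.3
position: [0.603, -0.2107, 0.1333]
tool_rot: [[0.981, 0.193, -0.01], [0.193, -0.981, -0.003], [-0.01, 0.001, -1.0]]
ft_force: [-3.1, 0.1, 5.6]
grip_width: 0.0231
gripper_force: 69.1
```

```bash
python3 - <<'E'
from h import *
where();arm()
w=np.load("w2.npz");q=w["q"];I=w["I"];gr=(I.max(2)-I.min(2)<25)
e=q[gr&(abs(q[...,1])<.009)&(q[...,0]>.05)&(q[...,0]<.085)&(q[...,2]<-.0205)&(q[...,2]>-.033)];print("w2 stop",np.percentile(e[:,0],[2,98]))
E
```

```text
bracket in seat mm [ 0.1  0.2 -0.2] eul zyx [-0.1   0.6  -0.04] F [-3.1  0.1  5.6]
arm top: tool z at x=0 mm -1.22 slope deg 0.72 stop x mm [60.7 67.6]
w2 stop [0.05924757 0.06598844]
```

```bash
cat >> h.py <<'E'
g=Rt(Ro.from_euler('y',-.72,degrees=True).as_matrix()@np.diag([1.,-1,-1]),[.0827,.0003,.0008])
E
python3 - <<'E'
from h import *
where()
W=[(0.8,2.2,1),(0.5,3.5,3),(0.5,4.5,6),(1,5,9),(2,4.5,12),(3,4,12)]
T0=cur()
for w in W:
    print(w,fit(*w),end=' ');T1=tgt(*w);plan(T1,T0,n=1);T0=T1
E
```

```text
bracket in seat mm [ 1.7  0.2 -0.6] eul zyx [-0.1   1.32 -0.03] F [-3.  -1.3  6.1]
(0.8, 2.2, 1) [  1.9   0.3   2.  -19.7  28.5] n 1 row [-0.0009, 0.0, -0.0061, 0.0006, 0.0405, -0.0018] total [-0.0009, 0.0, -0.0061, 0.0006, 0.0405, -0.0018]
(0.5, 3.5, 3) [  0.8   0.5   3.  -20.9  29.1] n 1 row [-0.0003, -0.0, -0.0042, 0.0, 0.0349, -0.0] total [-0.0003, -0.0, -0.0042, 0.0, 0.0349, -0.0]
(0.5, 4.5, 6) [  0.1   0.9   3.6 -22.2  29. ] n 1 row [-0.0, -0.0, -0.0053, 0.0, 0.0524, 0.0] total [-0.0, 0.0, -0.0053, -0.0, 0.0524, 0.0]
(1, 5, 9) [  1.5   1.1   3.6 -22.9  28.2] n 1 row [0.0005, 0.0, -0.0048, 0.0, 0.0524, -0.0] total [0.0005, 0.0, -0.0048, -0.0, 0.0524, -0.0]
(2, 4.5, 12) [  4.4   1.6   2.6 -23.1  26.5] n 1 row [0.0008, 0.0, -0.0037, 0.0, 0.0524, 0.0] total [0.0008, 0.0, -0.0037, 0.0, 0.0524, 0.0]
(3, 4, 12) [  4.7   1.2   2.1 -22.1  26. ] n 1 row [0.0009, 0.0, 0.0007, -0.0, 0.0, 0.0] total [0.0009, 0.0, 0.0007, -0.0, 0.0, 0.0]
```

Request:
{"op": "send_rows", "data": {
  "deltas": [
    [[-0.0005,0,-0.003,0,0.02,0,-1],[-0.0005,0,-0.003,0,0.02,0,-1],[-0.0003,0,-0.0042,0,0.035,0,-1],[0,0,0,0,0,0,-1],[0,0,-0.0027,0,0.026,0,-1],[0,0,-0.0027,0,0.026,0,-1],[0.0003,0,-0.0024,0,0.026,0,-1],[0.0003,0,-0.0024,0,0.026,0,-1],[0.0008,0,-0.0037,0,0.052,0,-1],[0,0,0,0,0,0,-1],[0,0,0,0,0,0,-1]]
  ]
}}

```text
time_s: 15.72
position: [0.6014, -0.2109, 0.157]
tool_rot: [[0.957, 0.194, 0.214], [0.189, -0.981, 0.042], [0.218, 0.0, -0.976]]
ft_force: [-0.1, -0.5, -3.5]
grip_width: 0.0229
gripper_force: 68.7
```

```bash
python3 - <<'E'
from h import *
where();arm();print(telemetry.observe()["wrist_torque"])
E
```

```text
bracket in seat mm [2.  0.3 4.2] eul zyx [-1.000e-01 -1.187e+01 -1.000e-02] F [-0.1 -0.5 -3.5]
arm top: tool z at x=0 mm -1.07 slope deg 0.48 stop x mm [60.6 67.2]
[-0.01012251  0.08351897  0.0351283 ]
```

```bash
python3 - <<'E'
from h import *
T0=cur()
for w in [(3.5,3.5,11),(3.8,3,9.2)]:
    print(w,fit(*w),end=' ');T1=tgt(*w);plan(T1,T0,n=2);T0=T1
E
```

```text
(3.5, 3.5, 11) [  3.4   0.8   1.8 -21.2  25.9] n 2 row [0.0006, 0.0001, 0.0011, 0.0002, -0.0077, -0.0008] total [0.0012, 0.0002, 0.0022, 0.0004, -0.0153, -0.0016]
(3.8, 3, 9.2) [  1.1   0.2   1.6 -20.2  26.2] n 2 row [0.0001, -0.0, 0.0016, 0.0, -0.0157, 0.0] total [0.0001, 0.0, 0.0031, 0.0, -0.0314, 0.0]
```

Request:
{"op": "send_rows", "data": {
  "deltas": [
    [[0.0006,0,0.0011,0,-0.008,0,-1],[0.0006,0,0.0011,0,-0.008,0,-1],[0.0001,0,0.0016,0,-0.0155,0,-1],[0.0001,0,0.0016,0,-0.0155,0,-1],[0,0,0,0,0,0,-1],[0,0,0,0,0,0,-1]]
  ],
  "squeeze": 20
}}

```text
time_s: 16.52
position: [0.6038, -0.2104, 0.1521]
tool_rot: [[0.966, 0.194, 0.169], [0.191, -0.981, 0.033], [0.173, 0.0, -0.985]]
ft_force: [0.8, 0.3, -3.9]
grip_width: 0.0228
gripper_force: 68.6
```

```bash
python3 - <<'E'
from h import *
where();arm();s=telemetry.observe();print(s["wrist_torque"],s["gripper_force"],s["ft_force"])
E
```

```text
bracket in seat mm [3.7 0.3 3. ] eul zyx [-0.1  -9.22 -0.01] F [ 0.8  0.3 -3.9]
arm top: tool z at x=0 mm -1.08 slope deg 0.49 stop x mm [60.7 67.3]
[0.01097316 0.08820489 0.04264043] 68.64921927452087 [-0.06335662  0.88860188 -3.81737673]
```

Request:
{"op": "send_rows", "data": {
  "deltas": [
    [[0.0003,0,0.0006,0,-0.006,0,-1],[0.0002,0,0.0006,0,-0.006,0,-1],[0,0,0,0,0,0,-1],[0,0,0,0,0,0,-1]]
  ]
}}

```text
time_s: 17.08
position: [0.6044, -0.2102, 0.1509]
tool_rot: [[0.968, 0.194, 0.157], [0.191, -0.981, 0.031], [0.16, -0.0, -0.987]]
ft_force: [-1.4, -1.1, -3.7]
grip_width: 0.0234
gripper_force: 68.6
```

```bash
python3 - <<'E'
from h import *
where();s=telemetry.observe();print(s["wrist_torque"],s["gripper_force"],s["ft_force"])
E
```

```text
bracket in seat mm [4.2 0.4 2.8] eul zyx [-0.1  -8.51  0.  ] F [-1.4 -1.1 -3.7]
[-0.0675827   0.1692703  -0.02532907] 68.64699125289917 [-1.38391863 -1.07426805 -3.6643352 ]
```

Request:
{"op": "send_rows", "data": {
  "deltas": [
    [[0,0,0,0,0,0,-0.42],[0,0,0,0,0,0,-0.38],[0,0,0,0,0,0,-0.3],[0,0,0,0,0,0,-0.2],[0,0,0,0,0,0,-0.1],[0,0,0,0,0,0,0]]
  ],
  "squeeze": 20
}}

```text
time_s: 17.82
position: [0.6045, -0.2102, 0.151]
tool_rot: [[0.968, 0.194, 0.158], [0.191, -0.981, 0.031], [0.161, 0.0, -0.987]]
ft_force: [0.1, 0.9, 0.1]
grip_width: 0.0431
gripper_force: 0.0
```

```bash
python3 - <<'E'
from h import *
where();arm()
E
```

```text
bracket in seat mm [4.3 0.3 2.9] eul zyx [-0.1  -8.53 -0.01] F [0.1 0.9 0.1]
arm top: tool z at x=0 mm 1.2 slope deg 0.9 stop x mm [61.6 68.3]
```

Request:
{"op": "send_rows", "data": {
  "deltas": [
    [[0,0,0,0,0,0,0.2],[0,0,0,0,0,0,0.2],[0,0,0,0,0,0,0.2],[0,0,-0.02,0,0,0,0.2],[0,0,-0.03,0,0,0,0.2],[0,0,-0.03,0,0,0,0.2],[0,0,0,0,0,0,-1],[0,0,0,0,0,0,-1]]
  ]
}}

```text
time_s: 18.88
position: [0.5916, -0.2125, 0.229]
tool_rot: [[0.969, 0.194, 0.156], [0.191, -0.981, 0.032], [0.16, -0.001, -0.987]]
ft_force: [0.3, 1.0, -0.2]
grip_width: 0.0153
gripper_force: 0.0
```

```bash
python3 - <<'E'
from h import *
s=telemetry.observe();T=cur();d=optics.get_image("wrist");P=(cloud(d,s)-Ts[:3,3])@Ts[:3,:3]*1e3;I=d["image"].astype(int);gr=(I.max(2)-I.min(2)<25)
m=gr&(abs(P[...,1])<9)&(P[...,0]>90)&(P[...,0]<140)&(P[...,2]>-40)&(P[...,2]<60);a=P[m]
f=np.polyfit(a[:,0],a[:,2],1);print("arm tilt",np.degrees(np.arctan(f[0])),"z at 122",np.polyval(f,122),len(a))
w=gr&(P[...,0]>100)&(P[...,0]<135)&(abs(P[...,2]-np.polyval(f,P[...,0]))<3)&(abs(P[...,1])<30);print("y range",np.percentile(P[w][:,1],[2,98]))
T1=Ts@Rt(np.diag([1.,-1,-1]),[.121,.0003,.060]);plan(T1,n=4)
print(s["grip_width"])
E
```

```text
arm tilt 8.460152647514601 z at 122 20.03277030460066 2536
y range [-9.99274106 12.90837028]
n 4 row [0.0111, 0.0001, 0.0096, -0.0003, -0.04, -0.0004] total [0.0422, 0.0005, 0.0409, -0.0012, -0.1599, -0.0017]
0.015269252424684921
```

The bracket hangs tilted at 8.5° with the fingers away from it. Next I'll press with the fingers shut.

Request:
{"op": "send_rows", "data": {
  "deltas": [
    [[0.011,0,0.0096,0,-0.04,0,-1],[0.011,0,0.0096,0,-0.04,0,-1],[0.011,0,0.0096,0,-0.04,0,-1],[0.011,0,0.0096,0,-0.04,0,-1],[0,0,0,0,0,0,-1],[0,0,0,0,0,0,-1]]
  ]
}}

```text
time_s: 19.68
position: [0.6382, -0.2035, 0.1959]
tool_rot: [[0.981, 0.194, 0.001], [0.194, -0.981, 0.001], [0.001, -0.0, -1.0]]
ft_force: [0.2, -0.4, 0.0]
grip_width: 0.0
gripper_force: 0.0
```

```bash
python3 - <<'E'
from h import *
T=np.linalg.inv(Ts)@cur();print((T[:3,3]*1e3).round(1),T[:3,2].round(3),telemetry.observe()["ft_force"].round(1),telemetry.observe()["grip_width"])
E
```

```text
[120.3   0.5  60.9] [ 0.001  0.    -1.   ] [ 0.2 -0.4  0. ] 1.8532252397258155e-05
```

Request:
{"op": "send_rows", "data": {
  "deltas": [
    [[0,0,0.007,0,0,0,-1],[0,0,0.006,0,0,0,-1],[0,0,0.002,0,0,0,-1],[0,0,0.002,0,0,0,-1],[0,0,0.002,0,0,0,-1],[0,0,0.002,0,0,0,-1],[0,0,0.002,0,0,0,-1],[0,0,0.002,0,0,0,-1],[0,0,0.002,0,0,0,-1],[0,0,0.002,0,0,0,-1]]
  ]
}}

```text
time_s: 20.92
position: [0.6387, -0.2034, 0.1667]
tool_rot: [[0.981, 0.194, 0.002], [0.194, -0.981, 0.001], [0.002, -0.0, -1.0]]
ft_force: [-0.7, -0.5, 0.1]
grip_width: 0.0001
gripper_force: 0.0
```

Request:
{"op": "send_rows", "data": {
  "deltas": [
    [[0,0,0.002,0,0,0,-1],[0,0,0.002,0,0,0,-1],[0,0,0.001,0,0,0,-1],[0,0,0,0,0,0,-1]]
  ]
}}

```text
time_s: 21.42
position: [0.6386, -0.2035, 0.1621]
tool_rot: [[0.981, 0.194, 0.001], [0.194, -0.981, 0.0], [0.001, 0.0, -1.0]]
ft_force: [-0.8, 0.8, -0.3]
grip_width: 0.0003
gripper_force: 0.0
```

Request:
{"op": "send_rows", "data": {
  "deltas": [
    [[0,0,0.002,0,0,0,-1],[0,0,0.0015,0,0,0,-1],[0,0,0,0,0,0,-1]]
  ]
}}

```text
time_s: 21.8
position: [0.6388, -0.2036, 0.1594]
tool_rot: [[0.981, 0.194, 0.002], [0.194, -0.981, -0.0], [0.002, 0.001, -1.0]]
ft_force: [-1.5, 0.2, 5.1]
grip_width: -0.0001
gripper_force: 2.2
```

Request:
{"op": "send_rows", "data": {
  "deltas": [
    [[0,0,-0.01,0,0,0,-1],[0,0,-0.03,0,0,0,-1],[0,0,-0.04,0,0,0,-1],[0,0,-0.04,0,0,0,-1],[0,0,0,0,0,0,-1],[0,0,0,0,0,0,-1]]
  ]
}}

```text
time_s: 22.55
position: [0.6382, -0.2034, 0.2781]
tool_rot: [[0.981, 0.194, 0.0], [0.194, -0.981, 0.001], [0.0, -0.001, -1.0]]
ft_force: [-0.6, 0.5, -0.3]
grip_width: -0.0
gripper_force: 0.0
```

```bash
python3 - <<'E'
from h import *
s=telemetry.observe();print(s["ft_force"].round(1));d=optics.get_image("wrist");P=(cloud(d,s)-Ts[:3,3])@Ts[:3,:3]*1e3;I=d["image"].astype(int);gr=(I.max(2)-I.min(2)<25)
m=gr&(abs(P[...,1])<9)&(P[...,0]>60)&(P[...,0]<140)&(P[...,2]>-40)&(P[...,2]<60);a=P[m]
f=np.polyfit(a[:,0],a[:,2],1);print("arm tilt",np.degrees(np.arctan(f[0])),"top z at 0,122",np.polyval(f,[0,122]),len(a))
e=P[gr&(abs(P[...,1])<9)&(P[...,0]>130)&(P[...,2]>15)&(P[...,2]<30)];print("stop x",np.percentile(e[:,0],[2,98]))
w=gr&(P[...,0]>100)&(P[...,0]<135)&(abs(P[...,2]-np.polyval(f,P[...,0]))<3)&(abs(P[...,1])<30);k=P[w];print("yaw",np.degrees(np.arctan(np.polyfit(k[:,0],k[:,1],1)[0])),"y",k[:,1].mean())
c=optics.get_image("scene");save(dict(image=cv2.resize(c["image"][90:240,130:330],(800,600),interpolation=cv2.INTER_CUBIC)),"s4.png")
E
```

```text
[-0.6  0.5 -0.3]
arm tilt -1.249159522285908 top z at 0,122 [ 1.48975821 -1.17050077] 1542
stop x [145.53149737 152.14374698]
yaw 0.4015584377553987 y 1.6672946403280258
```

View pics/s4.png

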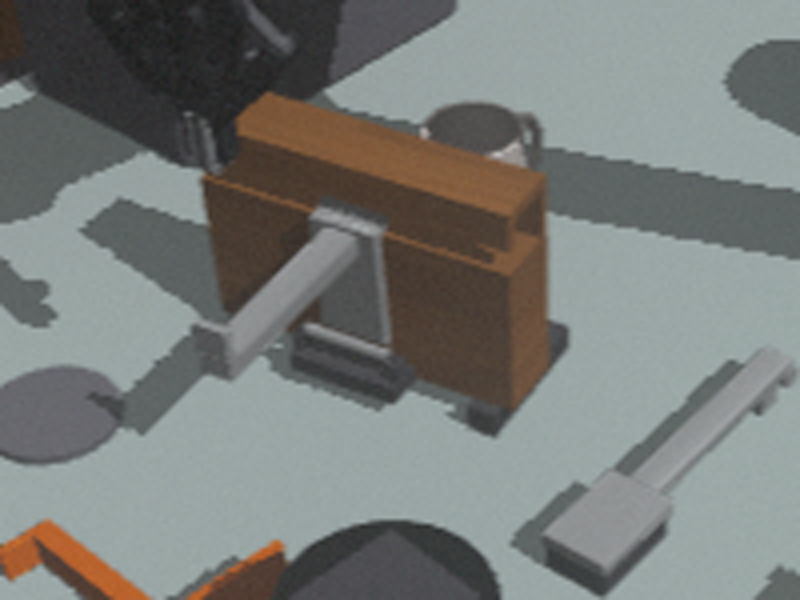

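The picture shows the bracket seated mid-rail, with the heel behind the roller (crop 350,345) and the arm level (crop 290,290). The gripper is clear and the other things look undisturbed. Measured tilt is about 1.2°, x about 2 mm and y about 1 mm, all within limits, so I'm handing in.

```bash
python3 -c "
from rig import env
print(env.close_job())"
```

```text
the job is handed in; nothing more can be done
None
```

The bracket is seated on the rail and the job is handed in; the first hang snapped home early, so I lifted it back out, hung it tilted at about 8.5° with the fingers clear, and pressed it home ungripped (final reading about 1.2° off level, 2 mm out, 1–2 mm off mid-rail; no judge result came back).

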